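Unlock the pressure cooker's lid

ROBOT

A 6-joint arm with a two-finger parallel gripper is mounted at the origin on the work surface. World frame = base frame: x ahead of the robot, y to its left, z up, the work surface at z = 0. Lengths are in m, angles in rad, forces in N, time in s.
With the tool pointing down it reaches from about 0.3 to 0.775 m from the base axis. Payload 14.6 kg.
Tool frame: the origin (TCP) lies between the finger pads; the fingertips stand 14 mm ahead of it and the grasp point (between the pads) lies 5 mm behind it; z points along the fingers, y is the line along which they close (so a half turn about z gives the same grasp; the last joint's range is limited). The gripper opens to 94 mm and grips with 3 to 60 N. Pads are 16 mm wide; open, the fingers measure 119 mm over their backs; the gripper's body (75 mm by 177 mm) begins 78 mm behind the grasp point.
Start: joints at [1.188, 0.3, 1.521, -0, 1.321, -0.067], TCP at [0.171, 0.523, 0.219] pointing down, gripper open.
Joint ranges: [-3.03, 3.03], [-0.79, 2.21], [0.23, 2.52], [-1.04, 4.18], [0, 3.07], [-2.55, 2.55]. Speed limits (rad/s): [2.22, 2.22, 2.57, 3.14, 3.14, 3.14].

INTERFACE

Orientations are given as [roll, pitch, yaw] about the fixed x, y, z axes, in that order (R = Rz(yaw) Ry(pitch) Rx(roll)).
In Python, from station import ctrl gives the robot as it stands. The module is installed in compiled form; this text tells all that it offers.
- The arm moves only by the tool move_arm, never from a script. Its argument "targets" is a list of rows, each a list of 7 numbers: the opening, from -1 (shut) to 1 (fully open), then the shift along the tool's x, y, z in units of 50 mm (1.0 is 50 mm), then the turn, a rotation vector about the tool's x, y, z in rad. A call has 1 to 12 rows; each row is the pose to reach, as a shift and turn from the pose commanded when the call began, along the tool's axes at that moment; what a row does not reach only later rows make up. A row lasts 1/10 s, in which the tool goes at most 50 mm and 8.59 degrees, less where a joint would pass 70% of its speed; a pose out of reach is approached as far as the arm can. A call with a gripper value outside its range is refused whole. The fingers move at their own pace and stop on an object; "grip_force" is the grip in N (left out, the last holds). Time passes only in rows, so rows that repeat a pose let the fingers close. It gives the time, the measured TCP pose, the force, the opening and the grip force at its end, in the units of the state.
- ctrl.get_obs(): the state, without advancing time (a new reading comes with each control period).
- ctrl.camera(name): name is "scene" or "top" or "wrist"; returns (picture, depth): 420x560x3 uint8, red, green, blue; 420x560 float32, m along the optical axis (not along the pixel's ray), 0 where there is no reading.
- ctrl.camera_params(name): a dict with "intrinsics" (3x3 intrinsics, pixels), "k1" (the pictures are not rectified: a ray, as slopes to the right and down, at radius r is drawn at 1 + k1 r^2 times it, then the intrinsics apply), "rvec" (rotation vector, rad) and "tvec" (3), from world to camera coordinates, as OpenCV has them; the wrist camera has in their place "T_tool_cam" (4x4, takes a point from camera to tool coordinates, whose origin is the TCP and whose axes are the flange's). Camera axes: x right, y down, z forward; pixel columns grow to the right and rows downward; lengths in m; the calibration is good to about 2 mm. A picture is of the moment at which its call begins: read the wrist's pose just before it. camera_params takes no time and is no camera call.
- ctrl.hand_in(): hands the job in; it is judged then, once.
Trained networks look in the newest picture that a camera, given by its name, has taken for a name from the list of things; names that differ only in an ending like _2 or _b are one class to them, and where a whole thing is asked for, a point or a joint stands for the part that bears it (a point fixed in the world has none). Each returns a list of dicts, best first, with "score" (0 to 1); they miss things now and then, are a little off and sometimes report something else, mostly with a low value. They report only what shows in the picture. A call takes as long as a camera call.
- ctrl.cut_out(camera, target): "region" (420x560 bool, what is visible of it) and "point" ([column, row] in pixels, amid what is visible of it).
- ctrl.tip_of(camera, target): "point" ([column, row] in pixels: a listed point, or the origin of a listed thing).
The state is a dict: "time_s": time; "qpos": joint angles; "joint_vel": joint speeds; "tau": joint torques, N m; "ee_pos": TCP position; "eef_rot": TCP orientation; "force": force on the tool from outside, world axes, zero at the start; "moment": the same for the moment, N m; "grip_width": finger opening in m; "grip_force": force on a finger pad.
Only numpy, scipy, OpenCV 4.12 (cv2) and the standard library are available. Lean on these libraries where they do the work, as an engineer would, in place of code of your own. Each camera call takes 0.05 s, during which the arm holds its last target. There are 200 camera calls.

TASK

The pressure cooker has cooled and its pressure is let off: unlock its lid. With one fingertip press the long sprung safety catch on the lid handle right down and hold it there while another fingertip pushes the upright thumb-piece of the lock slide along the handle, away from the pot, until it stops; only then let go, so that the catch springs back up, and take the hand clear. This is fingertip work: do not lift, tip or drag the cooker, and leave the other kitchen things where they stand.

Things in the scene. Friction and masses are not known exactly. Their poses are not given: they have to be found in the camera images.
- cooker: Closed aluminium pressure cooker, 5 to 7 kg, loose on a 12 mm cork trivet; 248 mm across the lid, 180 mm high (regulator weight: 220). Origin: centre of its underside; z up; x along the long black handle, away from the pot. The upper (lid) handle is 44 mm wide, 114 to 334 mm from the pot's axis, flat top at z = 160 mm (z = 170 from x = 286 outwards), with catch and slide on its middle line.
- catch_top (a point): Centre of the upper face of the safety catch, moving with it: flat ribbed steel press bar, 60 mm along the handle (x) by 26 mm wide, at cooker x = 136 to 196 mm; when up, its face is at cooker z = 176 mm. Press it anywhere on its length; a fingertip may slide along it while holding it down. Black strips to z = 164 mm flank it.
- catch (a joint): Catch pressed straight down, m: 0 = up, 0.009 = on its stop. Spring: 1.6 N at 0, 5 N at the stop. Less than 0.0045 down, its tooth in the handle blocks the slide; let go with the slide part way, it stays caught at 0.0045. With the slide locked (0 to 0.0015) or fully drawn (0.0275 to 0.030) it springs right up and locks it there.
- slide_push (a point): Centre of the pot-side face of the lock slide's upright steel thumb-piece, on the handle's middle line: 24 mm wide, 16 mm thick along x, cooker z = 160 to 186 mm, so 10 mm taller than the catch. Locked, the face is at cooker x = 226 mm, leaving a free 30 mm gap from the catch's outer end; the handle top in the gap lies 7 mm below the fully pressed catch's face.
- lock_slide (a joint): How far the lock slide is drawn, m, along cooker x, away from the pot: 0 = locked, 0.030 = unlocked, on its end stop. About 2 N of friction; it stays where it is left. Its 8 mm steel bolt runs along the handle's +y side, 30 mm from the middle line, into a keeper at the pot's rim.
- mug: White ceramic mug, 78 mm across, 88 mm high, standing beside the handle. Origin: centre of its underside.
- spice_jar: Amber glass jar with a steel cap, 52 mm across, 95 mm high, standing beside the handle. Origin: centre of its underside.
- wooden_spoon: Wooden spoon, 270 mm long, lying near the handle's end. Origin: about its middle, on the counter; x along it.
- mixing_bowl: Yellow plastic bowl, 156 mm across, 75 mm high. Origin: centre of its underside.
- ladle: Steel serving spoon with a black handle, 220 mm long, lying on the counter. Origin: about its middle, on the counter; x along it.
- can: Steel food can with a paper band, 74 mm across, 110 mm high. Origin: centre of its underside.
- oil_bottle: Green glass oil bottle, 64 mm across, 210 mm high, standing beyond the pot. Origin: centre of its underside.

How it is judged:
By the outcome, as a careful person would: the job done as asked, in the order asked, and still so for the second after the job is handed in, with the robot touching nothing.
It also fails if it takes over 32 s, if anything falls off the work surface, if the arm or the gripper's body presses on something with over 40 N, if the wrist force passes 120 N, or if a joint passes its speed limit or range.

## Working session

There is one attempt and no reset: what is moved stays moved. The work goes in short steps, Python scripts to look and compute and a tool call to move; the robot and the scene stay as the last step left them, time stands still between calls to the robot, and variables do not carry over. Pictures are saved under pics/ and viewed, at most 10 in all, crops included, and the job is handed in when it is done.

Besides the shell and the picture viewer there is one more tool, called after ">>>" as name([rows], argument=value, ...), one row to a line, values as JSON. move_arm: Moves the arm, as the interface text tells. Its arguments: {"type":"object","properties":{"targets":{"type":"array"},"grip_force":{"type":"number"}},"required":["targets"]}

```bash
mkdir -p pics; cat > h.py <<'E'
import numpy as np, cv2
from scipy.spatial.transform import Rotation as R
from station import ctrl
def ray_cam(name,uv):
    p=ctrl.camera_params(name);K=np.array(p["intrinsics"])
    d=(np.array(uv,float)-K[:2,2])/[K[0,0],K[1,1]]
    u=d.copy()
    for _ in range(20): u=d/(1+p["k1"]*(u@u))
    return p,np.array([u[0],u[1],1.])
def pose(name):
    p=ctrl.camera_params(name)
    if "rvec" in p:
        Rm=cv2.Rodrigues(np.array(p["rvec"],float))[0];return Rm.T,-Rm.T@np.array(p["tvec"]).ravel()
    o=ctrl.get_obs();Rt=R.from_euler('xyz',o["eef_rot"]).as_matrix();T=np.array(p["T_tool_cam"])
    return Rt@T[:3,:3],Rt@T[:3,3]+np.array(o["ee_pos"])
def at_z(name,uv,z,P=None):
    Rc,c=P or pose(name);_,r=ray_cam(name,uv);w=Rc@r;return c+w*(z-c[2])/w[2]
def at_d(name,uv,d,P=None):
    Rc,c=P or pose(name);_,r=ray_cam(name,uv);return c+Rc@r*d
def save(n,im): cv2.imwrite("pics/"+n,im[:,:,::-1])
E
python3 - <<'E'
from h import *
ims=[]
for c in("scene","top"):
    P=pose(c);im,d=ctrl.camera(c);ims.append(im)
    for t in("cooker","catch_top","slide_push"):
        for r in ctrl.tip_of(c,t)[:2]:
            u,v=map(int,r["point"]);dd=d[v,u];print(c,t,r["score"],r["point"],at_d(c,r["point"],dd,P).round(3),{"catch_top":at_z(c,r["point"],.188,P),"slide_push":at_z(c,r["point"],.185,P),"cooker":at_z(c,r["point"],.012,P)}[t].round(3))
save("a.png",ims[0]);save("b.png",ims[1])
print(ctrl.get_obs())
E
```

```text
scene catch_top 0.54 [257.3, 220.1] [ 0.578 -0.07   0.184] [ 0.577 -0.069  0.188]
scene catch_top 0.21 [226.5, 221.3] [ 0.689 -0.055  0.001] [ 0.64  -0.02   0.188]
scene slide_push 0.52 [236.7, 234.1] [ 0.595 -0.006  0.197] [ 0.598 -0.009  0.185]
top catch_top 0.61 [273.9, 197.1] [ 0.586 -0.064  0.187] [ 0.586 -0.064  0.188]
top slide_push 0.62 [251.5, 192.5] [ 0.596 -0.004  0.196] [ 0.598 -0.003  0.185]
{'time_s': 0.4, 'qpos': array([ 1.18836658e+00,  2.99972192e-01,  1.52108662e+00, -3.90336830e-06,
        1.32071534e+00, -6.66169488e-02]), 'joint_vel': array([ 0.00077387,  0.0002046 , -0.00180543, -0.00065242, -0.000386  ,
        0.00195635]), 'tau': array([-1.07885036e-03, -5.31202412e+01, -3.52604520e+01,  7.07806111e-02,
        2.18509231e-02, -5.96562177e-05]), 'ee_pos': array([0.1708183 , 0.52274968, 0.21936929]), 'eef_rot': array([-3.14141130e+00, -8.30866890e-06,  2.82578082e+00]), 'force': array([-0.45467459,  0.36236858, -0.42135144]), 'moment': array([-0.08226956,  0.00997658,  0.0424614 ]), 'grip_force': 0.0, 'grip_width': 0.09420919938355816}
```

View pics/a.png

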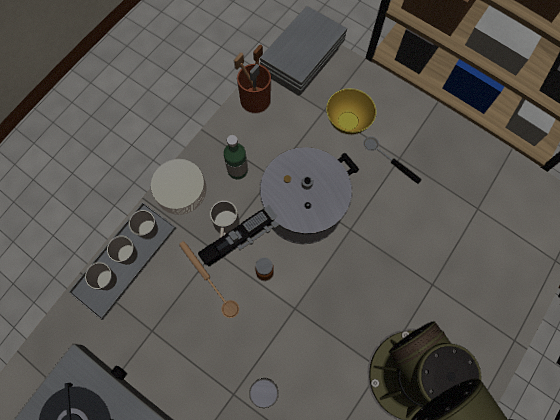

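View pics/b.png

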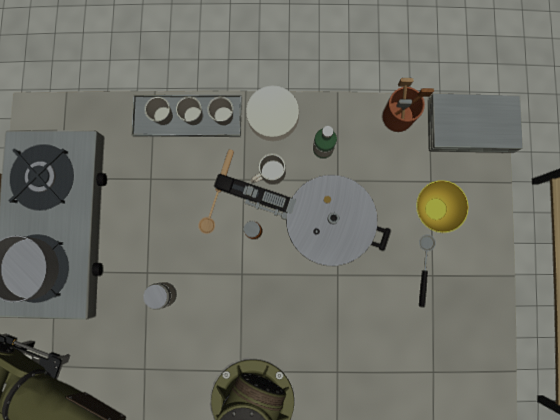

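The handle runs from the pot, at top-view pixel (290,205), out to (218,180), with the catch near (274,198) and the thumb-piece near (251,192). The mug is at (272,168) and the jar at (253,229). The tool's y axis is already roughly along the handle, so I'm going above it.

>>> move_arm([
  [0.11, 0, 0, -2.4, 0, 0, 0],
  [0.11, 0, 0, -2.4, 0, 0, 0],
  [0.11, 0, 0, -2.4, 0, 0, 0],
  [0.11, -11.4, -7.9, -2.4, 0, 0, 0],
  [0.11, -11.4, -7.9, -2.4, 0, 0, 0],
  [0.11, -11.4, -7.9, -2.4, 0, 0, 0],
  [0.11, -11.4, -7.9, -2.4, 0, 0, 0],
  [0.11, -11.4, -7.9, -2.4, 0, 0, 0],
  [0.11, -11.4, -7.9, -2.4, 0, 0, 0],
  [0.11, -11.4, -7.9, -2.4, 0, 0, 0],
  [0.11, -11.4, -7.9, -2.4, 0, 0, 0],
  [0.11, -11.4, -7.9, -2.4, 0, 0, 0],
])

```text
time_s: 1.6
ee_pos: [0.4436, 0.1624, 0.3397]
eef_rot: [3.141, 0.0, 2.826]
force: [-0.1, 1.3, -0.3]
grip_width: 0.0523
grip_force: 0.0
```

```bash
python3 - <<'E'
from h import *
o=ctrl.get_obs();print(o["time_s"],o["ee_pos"],o["eef_rot"],o["grip_width"]);print(ctrl.camera_params("wrist"))
E
```

```text
1.6 [0.44361773 0.16235563 0.33970442] [3.14120546e+00 4.99331944e-04 2.82573562e+00] 0.05230081164264534
{'intrinsics': array([[346.37837227,   0.        , 282.0467299 ],
       [  0.        , 346.37837227, 210.16175506],
       [  0.        ,   0.        ,   1.        ]]), 'k1': 0.017551505929287524, 'T_tool_cam': array([[-2.18805238e-05, -9.63774267e-01, -2.66719257e-01,
         7.81843626e-02],
       [ 9.99999842e-01,  1.28527423e-04, -5.46462016e-04,
        -1.10633594e-03],
       [ 5.60946767e-04, -2.66719227e-01,  9.63774112e-01,
        -1.66490073e-01],
       [ 0.00000000e+00,  0.00000000e+00,  0.00000000e+00,
         1.00000000e+00]])}
```

>>> move_arm([
  [0.11, -4.0, -2.8, 0.4, 0, 0, 0],
  [0.11, -4.0, -2.8, 0.4, 0, 0, 0],
  [0.11, -4.0, -2.8, 0.4, 0, 0, 0],
  [0.11, -4.0, -2.8, 0.4, 0, 0, 0],
  [0.11, -4.0, -2.8, 0.4, 0, 0, 0],
  [0.11, -4.0, -2.8, 0.4, 0, 0, 0],
  [0.11, -4.0, -2.8, 0.4, 0, 0, 0],
  [0.11, -4.0, -2.8, 0.4, 0, 0, 0],
])

```text
time_s: 2.4
ee_pos: [0.5891, -0.0301, 0.3198]
eef_rot: [3.141, 0.0, 2.826]
force: [-0.1, 0.5, -0.2]
grip_width: 0.0523
grip_force: 0.0
```

```bash
python3 - <<'E'
from h import *
c="wrist";o=ctrl.get_obs();print(o["time_s"],o["ee_pos"],o["eef_rot"])
P=pose(c);im,d=ctrl.camera(c);save("c.png",im);np.savez("c.npz",d=d,R=P[0],c=P[1])
for t in("catch_top","slide_push"):
    for r in ctrl.tip_of(c,t)[:2]:
        u,v=map(int,r["point"]);print(t,r["score"],r["point"],at_d(c,r["point"],d[v,u],P).round(4),at_z(c,r["point"],.188 if t[0]=='c' else .185,P).round(4))
    for r in ctrl.cut_out(c,t)[:1]:
        m=r["region"];v,u=np.nonzero(m);pts=np.array([at_d(c,(a,b),d[b,a],P) for a,b in zip(u,v) if d[b,a]>0])
        print("cut",t,r["score"],r["point"],len(pts),np.median(pts,0).round(4));np.save(t+".npy",pts)
E
```

```text
2.4 [ 0.58909309 -0.03012406  0.31982567] [3.14135784e+00 3.83229341e-04 2.82646761e+00]
catch_top 0.7 [244.2, 206.5] [ 0.5789 -0.0633  0.1898] [ 0.5792 -0.0637  0.188 ]
cut catch_top 0.8 [242.7, 206.4] 2008 [ 0.5792 -0.0633  0.1892]
slide_push 0.65 [312.6, 202.2] [ 0.5935 -0.0046  0.1913] [ 0.5951 -0.0046  0.185 ]
cut slide_push 0.85 [313.1, 193.8] 1967 [ 0.5905 -0.0045  0.1741]
```

View pics/c.png

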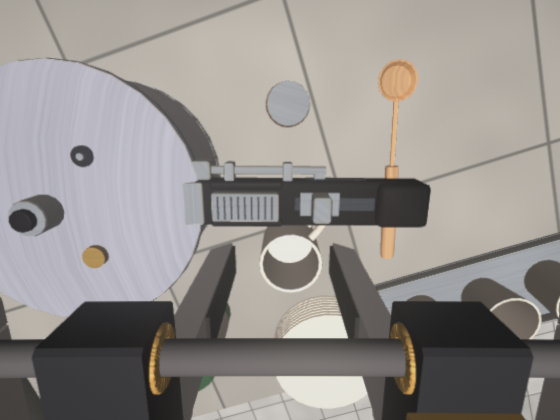

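The wrist view shows the handle level across rows 180–226, with the ribbed catch at columns 211–279, the gap at 279–305 and the thumb-piece's pot-side face at about (313,204). The fingers are at the bottom. I'll check the handle's direction from the depth image.

```bash
python3 - <<'E'
from h import *
z=np.load("c.npz");P=(z["R"],z["c"]);d=z["d"];im=cv2.imread("pics/c.png")
def pts(m):
    v,u=np.nonzero(m);return np.array([at_d("wrist",(a,b),d[b,a],P) for a,b in zip(u,v)])
# black handle end cap (z .182) and handle: black pixels rows 170-235 cols 205-435
m=np.zeros(d.shape,bool);m[172:232,205:425]=True
p=pts(m&(d>0));h=p[(p[:,2]>.165)&(p[:,2]<.21)]
o=ctrl.get_obs();Rt=R.from_euler('xyz',o["eef_rot"]).as_matrix()
q=(h-o["ee_pos"])@Rt  # tool coords
print(len(q),q.min(0),q.max(0))
for lo in np.arange(-.06,.13,.02):
    s=q[(q[:,1]>lo)&(q[:,1]<lo+.02)]
    if len(s)>20: print(round(lo,2),len(s),"x lo/hi",np.percentile(s[:,0],[1,99]).round(4),"zworld med",round(.3198-np.median(s[:,2]),4))
for t in("catch_top","slide_push"):
    s=(np.load(t+".npy")-o["ee_pos"])@Rt;zz=.3198-s[:,2]
    k=zz>(.184 if t[0]=='c' else .193);s=s[k];print(t,len(s),np.percentile(s,[2,50,98],axis=0).round(4),np.median(zz[k]))
    r=cv2.minAreaRect(s[:,:2].astype(np.float32)*1000);print(r)
E
```

```text
Traceback (most recent call last):
  File "h.py", line 19, in at_d
    Rc,c=P or pose(name);_,r=ray_cam(name,uv);return c+Rc@r*d
                             ~~~~~~~^^^^^^^^^
  File "h.py", line 5, in ray_cam
    p=ctrl.camera_params(name);K=np.array(p["intrinsics"])
ValueError: time passes only in moves, steps and waits
```

```bash
sed -i 's/^def ray_cam/from functools import lru_cache\n@lru_cache(None)\ndef par(n): return ctrl.camera_params(n)\ndef ray_cam/; s/p=ctrl.camera_params(name)/p=par(name)/' h.py; cat > f.py <<'E'
from h import *
z=np.load("c.npz");P=(z["R"],z["c"]);d=z["d"]
def pts(m):
    v,u=np.nonzero(m);return np.array([at_d("wrist",(a,b),d[b,a],P) for a,b in zip(u,v)])
m=np.zeros(d.shape,bool);m[172:232,205:425]=True
p=pts(m&(d>0));h=p[(p[:,2]>.165)&(p[:,2]<.21)]
o=ctrl.get_obs();Rt=R.from_euler('xyz',o["eef_rot"]).as_matrix()
q=(h-o["ee_pos"])@Rt
for lo in np.arange(-.06,.13,.02):
    s=q[(q[:,1]>lo)&(q[:,1]<lo+.02)]
    if len(s)>20: print(round(lo,2),len(s),"x lo/hi",np.percentile(s[:,0],[1,99]).round(4),"zworld med",round(.3198-np.median(s[:,2]),4))
for t in("catch_top","slide_push"):
    s=(np.load(t+".npy")-o["ee_pos"])@Rt;zz=.3198-s[:,2]
    k=zz>(.184 if t[0]=='c' else .193);s=s[k];print(t,len(s),np.percentile(s,[2,50,98],axis=0).round(4),np.median(zz[k]))
    print(cv2.minAreaRect(s[:,:2].astype(np.float32)*1000))
E
python3 f.py
```

```text
-0.06 1158 x lo/hi [-0.0227  0.0268] zworld med 0.188
-0.04 1115 x lo/hi [-0.0227  0.0268] zworld med 0.1881
-0.02 1124 x lo/hi [-0.0227  0.0268] zworld med 0.1777
0.0 1089 x lo/hi [-0.024   0.0269] zworld med 0.173
0.02 1210 x lo/hi [-0.0237  0.0267] zworld med 0.1751
0.04 897 x lo/hi [-0.0234  0.02  ] zworld med 0.1733
0.06 998 x lo/hi [-0.0233  0.0198] zworld med 0.173
0.08 1157 x lo/hi [-0.0232  0.0192] zworld med 0.1808
0.1 1058 x lo/hi [-0.0228  0.0191] zworld med 0.1826
0.12 388 x lo/hi [-0.0226  0.0188] zworld med 0.1826
catch_top 1939 [[-0.014  -0.0632  0.1292]
 [-0.0009 -0.0346  0.1307]
 [ 0.0109 -0.0057  0.1342]] 0.18906103422561832
((-1.6607303619384766, -34.95818328857422), (26.003376007080078, 60.250083923339844), 0.18751993775367737)
slide_push 510 [[-0.0128  0.0256  0.1195]
 [-0.0011  0.0332  0.1212]
 [ 0.0094  0.0419  0.125 ]] 0.19860053737857056
((-1.8422460556030273, 33.81242370605469), (23.20648193359375, 17.142879486083984), 1.4691945314407349)
```

>>> move_arm([
  [0.11, -0.03, -0.45, 0.6, 0, 0, 0],
  [0.11, -0.03, -0.45, 1.2, 0, 0, 0],
  [0.11, -0.03, -0.45, 1.7, 0, 0, 0],
  [0.11, -0.03, -0.45, 2.0, 0, 0, 0],
  [0.11, -0.03, -0.45, 2.1, 0, 0, 0],
  [0.11, -0.03, -0.45, 2.1, 0, 0, 0],
  [0.11, -0.03, -0.45, 2.1, 0, 0, 0],
])

```text
time_s: 3.35
ee_pos: [0.5842, -0.0526, 0.2156]
eef_rot: [3.141, 0.002, 2.826]
force: [-0.4, -0.3, -0.3]
grip_width: 0.0521
grip_force: 0.0
```

```bash
python3 - <<'E'
from h import *
o=ctrl.get_obs();print(o["time_s"],o["ee_pos"],o["eef_rot"],o["force"])
im,d=ctrl.camera("wrist");save("d.png",im[100:420])
E
```

```text
3.35 [ 0.5841888  -0.05262464  0.21557547] [3.14134757e+00 1.51174939e-03 2.82608894e+00] [-0.42750348 -0.26861094 -0.27526864]
```

View pics/d.png

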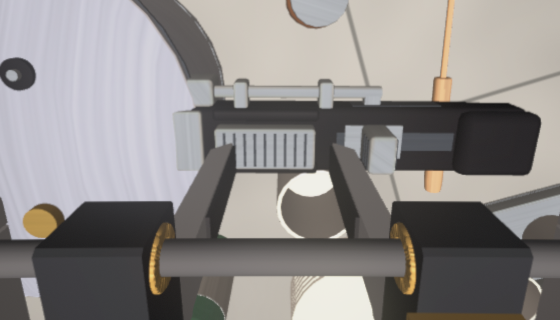

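The wrist view shows the inner fingertip at (223,145) over the catch's pot-side end, with the outer one at (343,148) in the gap, clear of the thumb-piece face at column 367. Pressing down now.

>>> move_arm([
  [0.11, 0, 0, 0.15, 0, 0, 0],
  [0.11, 0, 0, 0.25, 0, 0, 0],
  [0.11, 0, 0, 0.32, 0, 0, 0],
  [0.11, 0, 0, 0.38, 0, 0, 0],
  [0.11, 0, 0, 0.42, 0, 0, 0],
  [0.11, 0, 0, 0.42, 0, 0, 0],
  [0.11, 0, 0, 0.42, 0, 0, 0],
])

```text
time_s: 4.1
ee_pos: [0.5839, -0.0527, 0.1938]
eef_rot: [3.141, 0.0, 2.826]
force: [-1.6, 1.2, 4.1]
grip_width: 0.0521
grip_force: 2.2
```

>>> move_arm([
  [0.11, 0, 0, 0.02, 0, 0, 0],
  [0.11, 0, 0, 0.03, 0, 0, 0],
  [0.11, 0, 0, 0.03, 0, 0, 0],
])

```text
time_s: 4.4
ee_pos: [0.5841, -0.0527, 0.193]
eef_rot: [3.141, 0.001, 2.826]
force: [-2.1, 2.8, 11.3]
grip_width: 0.0523
grip_force: 5.4
```

>>> move_arm([
  [0.11, 0, 0.06, 0, 0, 0, 0],
  [0.11, 0, 0.14, 0, 0, 0, 0],
  [0.11, 0, 0.22, 0, 0, 0, 0],
  [0.11, 0, 0.3, 0, 0, 0, 0],
  [0.11, 0, 0.38, 0, 0, 0, 0],
  [0.11, 0, 0.46, 0, 0, 0, 0],
  [0.11, 0, 0.54, 0, 0, 0, 0],
  [0.11, 0, 0.6, 0, 0, 0, 0],
  [0.11, 0, 0.66, 0, 0, 0, 0],
  [0.11, 0, 0.7, 0, 0, 0, 0],
  [0.11, 0, 0.7, 0, 0, 0, 0],
])

```text
time_s: 5.5
ee_pos: [0.5949, -0.0207, 0.1928]
eef_rot: [-3.14, 0.002, 2.825]
force: [-2.1, -6.9, 9.2]
grip_width: 0.0521
grip_force: 5.0
```

>>> move_arm([
  [0.11, 0, 0.04, 0, 0, 0, 0],
  [0.11, 0, 0.07, 0, 0, 0, 0],
  [0.11, 0, 0.09, 0, 0, 0, 0],
  [0.11, 0, 0.09, 0, 0, 0, 0],
])

```text
time_s: 5.9
ee_pos: [0.5963, -0.0166, 0.1928]
eef_rot: [-3.14, 0.002, 2.825]
force: [-1.4, -7.1, 9.2]
grip_width: 0.0525
grip_force: 5.2
```

>>> move_arm([
  [0.11, 0, 0.02, 0, 0, 0, 0],
  [0.11, 0, 0.04, 0, 0, 0, 0],
  [0.11, 0, 0.04, 0, 0, 0, 0],
])

```text
time_s: 6.2
ee_pos: [0.5969, -0.0148, 0.1928]
eef_rot: [-3.139, 0.002, 2.825]
force: [-1.9, -8.9, 9.1]
grip_width: 0.0524
grip_force: 5.2
```

```bash
python3 - <<'E'
from h import *
o=ctrl.get_obs();print(o["time_s"],o["ee_pos"],o["force"])
im,d=ctrl.camera("wrist");save("e.png",im[100:420])
E
```

```text
6.2 [ 0.59691858 -0.01475452  0.19275356] [-1.8892563  -8.87611753  9.13431565]
```

View pics/e.png

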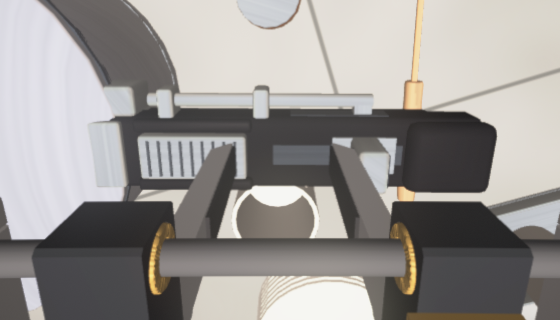

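>>> move_arm([
  [0.11, 0, 0.015, 0, 0, 0, 0],
  [0.11, 0, 0.03, 0, 0, 0, 0],
  [0.11, 0, 0.03, 0, 0, 0, 0],
])

```text
time_s: 6.55
ee_pos: [0.5974, -0.0134, 0.1928]
eef_rot: [-3.139, 0.002, 2.825]
force: [-2.6, -8.8, 8.2]
grip_width: 0.0522
grip_force: 5.7
```

```bash
cat > g.py <<'E'
from h import *
o0=np.array([0.58909309,-0.03012406,0.31982567]);Rt=R.from_euler('xyz',[3.14135784,3.8e-4,2.82646761]).as_matrix()
def show(P,d,rows):
    v,u=np.nonzero((d>0)&(d<.5));v0,u0=v,u
    p=np.array([at_d("wrist",(a,b),d[b,a],P) for a,b in zip(u,v)]);q=(p-o0)@Rt;z=p[:,2]
    def ext(n,k,ax=1):
        s=q[k]; print(n,k.sum(),np.percentile(s[:,1],[1,99]).round(4) if k.sum()else'',np.percentile(s[:,0],[1,99]).round(4) if k.sum() else '')
    band=(q[:,0]>-.02)&(q[:,0]<.018)
    ext("endcap",band&(z>.180)&(z<.185)&(q[:,1]>.075)&(q[:,1]<.15))
    ext("thumbtop",(abs(q[:,0]+.002)<.014)&(z>.195)&(z<.2015)&(q[:,1]>.022)&(q[:,1]<.078))
    ext("bolt",(q[:,0]>.024)&(q[:,0]<.04)&(z>.15)&(z<.2)&(q[:,1]>-.05)&(q[:,1]<.09))
    ext("catch",(abs(q[:,0]+.002)<.013)&(z>.1765)&(z<.192)&(q[:,1]>-.075)&(q[:,1]<.02))
    k=(abs(q[:,0]+.002)<.013)&(q[:,1]>-.055)&(q[:,1]<-.03);print("catch z",np.percentile(z[k],[20,50,80]).round(4) if k.any() else '')
E
python3 - <<'E'
from g import *
z=np.load("c.npz");show((z["R"],z["c"]),z["d"],0);print()
P=pose("wrist");im,d=ctrl.camera("wrist");show(P,d,0)
E
```

```text
endcap 1948 [0.0871 0.1309] [-0.0193  0.0164]
thumbtop 499 [0.0255 0.0421] [-0.0131  0.0094]
bolt 922 [-0.0496  0.0386] [0.0243 0.0352]
catch 2000 [-0.0641 -0.0049] [-0.0144  0.0109]
catch z [0.1894 0.3448 0.3752]

endcap 5176 [0.0868 0.1309] [-0.0195  0.0166]
thumbtop 1119 [0.0435 0.072 ] [-0.0122  0.0094]
bolt 3114 [-0.0494  0.068 ] [0.0242 0.0351]
catch 3839 [-0.0639 -0.0046] [-0.0141  0.0108]
catch z [0.1791 0.1802 0.1815]
```

The cooker hasn't moved and the slide is drawn about 29.5–30 mm. I'll nudge it once more to confirm the stop.

>>> move_arm([
  [0.11, 0, 0.02, 0, 0, 0, 0],
  [0.11, 0, 0.03, 0, 0, 0, 0],
  [0.11, 0, 0.03, 0, 0, 0, 0],
])

```text
time_s: 6.9
ee_pos: [0.5975, -0.013, 0.1926]
eef_rot: [-3.137, 0.001, 2.825]
force: [-6.0, -15.8, 9.5]
grip_width: 0.0521
grip_force: 9.4
```

The force jumped to 17 N, so the slide is on its stop. I'll ease off a little and lift straight up.

>>> move_arm([
  [0.11, 0, -0.04, 0, 0, 0, 0],
  [0.11, 0, -0.08, 0, 0, 0, 0],
  [0.11, 0, -0.08, 0, 0, 0, 0],
  [0.11, 0, -0.08, -0.15, 0, 0, 0],
  [0.11, 0, -0.08, -0.35, 0, 0, 0],
  [0.11, 0, -0.08, -0.7, 0, 0, 0],
  [0.11, 0, -0.08, -1.3, 0, 0, 0],
  [0.11, 0, -0.08, -2.0, 0, 0, 0],
  [0.11, 0, -0.08, -2.6, 0, 0, 0],
  [0.11, 0, -0.08, -2.6, 0, 0, 0],
  [0.11, 0, -0.08, -2.6, 0, 0, 0],
])

```text
time_s: 8.0
ee_pos: [0.5963, -0.0144, 0.3219]
eef_rot: [-3.141, -0.0, 2.826]
force: [1.0, -0.7, -1.6]
grip_width: 0.0517
grip_force: 0.0
```

```bash
python3 - <<'E'
from g import *
P=pose("wrist");im,d=ctrl.camera("wrist");save("f.png",im);show(P,d,0);print(ctrl.get_obs()["force"],ctrl.get_obs()["ee_pos"])
for r in ctrl.tip_of("wrist","catch_top")[:1]:
    u,v=map(int,r["point"]);print(r["score"],at_d("wrist",r["point"],np.median(d[v-3:v+4,u-8:u+9]),P))
E
```

```text
endcap 1945 [0.0872 0.1311] [-0.0198  0.0166]
thumbtop 505 [0.0552 0.072 ] [-0.0141  0.0091]
bolt 1169 [-0.0493  0.068 ] [0.0241 0.0351]
catch 1999 [-0.0639 -0.0044] [-0.014   0.0109]
catch z [0.1879 0.1891 0.1899]
[-0.31729237 -0.58719532 -0.10133579] [ 0.59611442 -0.01434266  0.32096513]
0.57 [ 0.57969323 -0.06231413  0.18943097]
```

View pics/f.png

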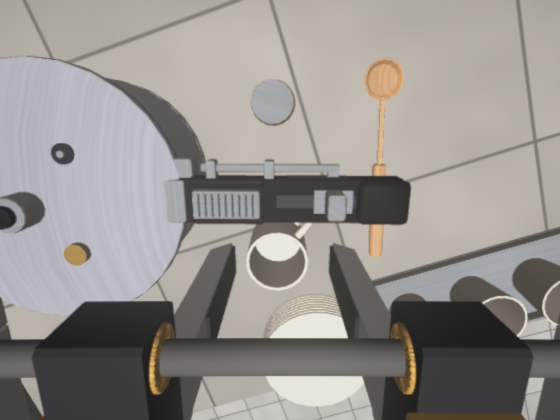

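The thumb-piece at (337,207) is drawn 30 mm, the catch at (226,205) is fully back up at z = 0.189, the cooker hasn't moved and the hand is clear. Handing in.

```bash
python3 -c "
from station import ctrl
print(ctrl.hand_in())"
```

```text
the job is handed in; nothing more can be done
None
```

The lid is unlocked and handed in: I held the catch down while drawing the slide 30 mm to its stop, then let it spring back up; the cooker did not move and the hand is clear.

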